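# Pin the grooming cabinet shut

## Task

Lock up the walnut cabinet: swing its small door fully shut, then take the plain steel pin out of the slanted tool stand and thread it down through all three eyes of the hasp until its head sits on the top one, and let go. Leave everything else where it is, and do not tip the glass vial.

Things in the scene. Friction and masses are not known exactly. Their poses are not given: they have to be found in the camera images.
- door (a joint): opening angle of the cabinet's door in rad: 0 fully shut, growing as it opens to the front (ajar at the start; stop at 1.9). Seen from above it shuts anticlockwise about door_hinge. It stays where it is left: friction of some 0.5 N at the free edge, no spring, no catch
- cabinet: compact walnut cabinet, fixed, 240 mm wide, 180 deep, 200 high. Origin under its middle; its front looks to its own -x. Inset door 170 wide, 16 thick, 28 to 182 mm above the desk, flush with the front; round steel knob (20 wide, 24 proud) 85 mm up on the free side, steel tongue of the hasp high on the free edge
- door_hinge (a point): point on the door's upright hinge axis, 150 mm above the desk. Axes turn with the door: x into the cabinet (square to the door's outer face), y from the free edge towards the hinge, z up
- door_face (a point): bare point on the door's outer face for pushing, 150 mm above the desk, 100 mm from the hinge axis; axes as door_hinge (push along +x). Bare for 30 mm either side, from 120 mm above the desk up to the door's top; the rim moulding stands 1 mm proud
- tongue_eye (a point): centre of the upper mouth of the middle eye: a steel tongue carried by the door, 26 mm square, 6 thick, 14 mm hole, mouth 161 mm above the desk. With the door fully shut it lies exactly below hasp_mouth, between the two fixed lugs; it moves with the door. z up
- hasp_mouth (a point): centre of the upper mouth of the top eye, 178 mm above the desk, 28 mm before the cabinet's front beside the door's free edge. z up, x into the cabinet, y along its front to the hinge side. Two fixed steel lugs, 26 mm wide (along y), 8 thick, tops 178 and 146 mm up, upright 14 mm holes in line. Nothing above them; the cabinet's top (200 mm up) begins 28 mm behind the hole
- pin_head (a point): centre of the plain steel pin's round head (20 mm across, 40 long); z along the pin from point to head. Below it the shaft: 10 mm across, 70 long, with a half-round nose. 120 g. At the start it stands in one of the stand's three wells, leaning 42 degrees, head on the slanted face; the two tools beside it have a black and a flat walnut handle. To free it, draw it 75 mm along its own z
- pin_seat (a point): point on the pin's axis under its head, where the shaft begins (20 mm from pin_head towards the point); same axes
- pin_tip (a point): point of the pin, 90 mm from pin_head; same axes
- stand: fixed grey plastic tool stand, 110 x 220 mm on the desk; three wells (14 mm square holes, 80 mm apart along y, through 45 mm of plastic) in a slanted face that looks up and towards its -x; well mouths 66 mm above the desk. Origin under its middle
- rake: bystander in another well of the stand: short rake tool with a waisted round black plastic handle 46 mm long, 20 across. Origin at the lower end
- file: bystander in another well of the stand: nail file with a flat walnut handle 47 mm long, 18 x 8 mm. Origin at the lower end
- vial: bystander on the back hinge-side part of the cabinet's top: capped frosted glass vial, 32 mm wide, 72 high. Origin under its foot, z up
- deshedder: bystander lying on the desk: black T-shaped deshedding tool with steel blade, 180 x 100 x 25 mm
- comb: bystander lying on the desk: steel wide-tooth comb 180 x 36 x 6 mm
- brush: bystander on the desk: round silicone brush 80 mm wide, 57 high
- balm: bystander on the desk: aluminium tin 62 mm wide, 22 high
There are look-alikes about, which are no part of the job. What is shaped like the part that bears pin_head but turquoise or yellow is not meant.

How it is judged (in metres and radians):
On the way, in this order (a step that is already met when the one before it is completed fails the run):
1. the door is swung shut (value of joint door below 0.04 rad), for 0.2 s.
2. the pin, upright on the line of the eyes, has come through all three (z of pin_tip in the frame of hasp_mouth below -0.045 m and horizontal distance between pin_tip and hasp_mouth below 0.01 m and angle between the z axis of pin_head and the z axis of hasp_mouth, either way round below 0.15 rad and value of joint door below 0.04 rad), for 0.1 s.
At the end, for the whole second after the job is handed in: The door is shut (under 0.04 rad), the pin stands upright (within 0.12 rad) through all three eyes with its head resting on the top one (under-side of the head within 4 mm of it, 6 mm of the hole's centre, point at least 60 mm below it), the vial stands on the cabinet, and the gripper has let go (value of joint door below 0.04 rad and z of pin_seat in the frame of hasp_mouth below 0.004 m and z of pin_tip in the frame of hasp_mouth below -0.06 m and horizontal distance between pin_seat and hasp_mouth below 0.006 m and angle between the z axis of pin_head and the z axis of hasp_mouth, either way round below 0.12 rad and linear speed of vial below 0.02 m/s and angle between vial's own z axis and vertical below 0.2 rad); the robot touches nothing.
It fails at once if the glass vial is tipped or shoved (angle between vial's own z axis and vertical above 0.5 rad or distance of vial from where it was at the start of the episode above 0.04 m).
It fails at once if the other tools in the stand are pulled out or knocked (distance of any of rake, file from where it was at the start of the episode above 0.03 m).
It fails at once if things lying on the desk are shoved away (distance of any of deshedder, comb, brush, balm from where it was at the start of the episode above 0.04 m).
It also fails if it takes over 58 s, if anything falls off the work surface, if the arm or the gripper's body presses on something with over 40 N, if the wrist force passes 120 N, or if a joint passes its speed limit or range.

## Robot

A 7-joint arm with a two-finger parallel gripper is mounted at the origin on the work surface. World frame = base frame: x ahead of the robot, y to its left, z up, the work surface at z = 0. Lengths are in m, angles in degrees, forces in N, time in s.
With the tool pointing down it reaches from about 0.35 to 0.9 m from the base axis. Payload 19.9 kg.
Tool frame: the origin (TCP) lies at the centre of the arm's flange, where the gripper is bolted on; the fingertips stand 199 mm ahead of it and the grasp point (between the pads) lies 180 mm ahead of it (ctrl.tips_ahead is the z of the fingertips in the tool frame, in m); z points along the fingers, y is the direction in which the jaws open and shut (so a half turn about z gives the same grasp; the last joint's range is limited). The gripper opens to 94 mm and grips with 3 to 60 N. Pads are 16 mm wide; open, the fingers measure 119 mm over their backs; the gripper's body (75 mm by 177 mm) begins 78 mm behind the grasp point.
Start: joints at [-77.55, 23.915, -0.59, 92.452, 0.269, 63.638, -3.037], TCP at [0.16, 0.604, 0.405] pointing down, gripper open.
Joint ranges: [-161.28, 161.28], [-22.2, 115.67], [-73.04, 71.86], [3.21, 147.25], [-68.34, 248.33], [10.77, 114.83], [-161.83, 161.83]. Speed limits (degrees/s): [108.29, 108.29, 136.94, 136.94, 172.46, 172.46, 172.46].

## Interface

Orientations are given as a 3x3 rotation matrix whose columns are the frame's x, y, z axes.
In Python, from plant import readout, optics, close_job, ctrl gives the robot as it stands.
- The arm moves only by the tool play_rows, never from a script. Its argument "steps" is a list of rows, each a list of 7 numbers: the shift along the tool's x, y, z in mm, then the turn, a rotation vector about the tool's x, y, z in degrees, then the closure, from 0 (fully open) to 1 (shut). In form: [[x, y, z, wx, wy, wz, fingers], ...]. A call has 1 to 12 rows; each row is the pose to reach, as a shift and turn from the pose commanded when the call began, along the tool's axes at that moment; what a row does not reach only later rows make up. A row lasts 1/12 s, in which the tool goes at most 41.7 mm and 7.16 degrees, less where a joint would pass 70% of its speed; a pose out of reach is approached as far as the arm can. A call with a gripper value outside its range is refused whole. The fingers move at their own pace and stop on an object; "squeeze" is the grip in N (left out, the last holds). Time passes only in rows, so rows that repeat a pose let the fingers close. It gives the time, the measured TCP pose, the force and the opening at its end, in the units of the state.
- readout.observe(): the state, without advancing time (a new reading comes with each control period).
- optics.snapshot(name): name is "side" or "top" or "wrist"; returns the picture (480x640x3 uint8, blue, green, red); there is no depth.
- optics.camera_model(name): a dict with "fx", "fy", "cx", "cy" (pixels), "rvec" (rotation vector, rad) and "tvec" (3), from world to camera coordinates, as OpenCV has them; the wrist camera has in their place "mount" (4x4, takes a point from camera to tool coordinates, whose origin is the TCP and whose axes are the flange's). Camera axes: x right, y down, z forward; pixel columns grow to the right and rows downward; lengths in m; the calibration is good to about 2 mm. A picture is of the moment at which its call begins: read the wrist's pose just before it. camera_model takes no time and is no camera call.
- close_job(): hands the job in, once; it reports no verdict.
The state is a dict: "clock": time; "joints": joint angles; "qvel": joint speeds; "effort": joint torques, N m; "tcp_pos": TCP position; "ee_rot": TCP orientation; "contact_force": force on the tool from outside, world axes, zero at the start; "torque": the same for the moment, N m; "gripper_width": finger opening in m.
Only numpy, scipy, OpenCV 4.12 (cv2) and the standard library are available. Lean on these libraries where they do the work, as an engineer would, in place of code of your own. Each camera call takes 0.05 s, during which the arm holds its last target. There are 200 camera calls.

## Working session

There is one attempt and no reset: what is moved stays moved. The work goes in short steps, Python scripts to look and compute and a tool call to move; the robot and the scene stay as the last step left them, time stands still between calls to the robot, and variables do not carry over. Pictures are saved under pics/ and viewed, about 8 in all and at most 12, crops included, and the job is handed in when it is done.

Besides the shell and the picture viewer there is one more tool, called as a command line: name --pt "numbers of a row" for each row, then --argument value for the rest. play_rows: Moves the arm, as the interface text tells. Its arguments: {"type":"object","properties":{"steps":{"type":"array"},"squeeze":{"type":"number"}},"required":["steps"]}

```bash
ls; mkdir -p pics; python3 - <<'E'
from plant import readout, optics, ctrl
import cv2,numpy as np
np.set_printoptions(precision=4,suppress=True)
s=readout.observe();print(s)
for n in("side","top","wrist"):
    cv2.imwrite(f"pics/{n}0.png",optics.snapshot(n));print(n,optics.camera_model(n))
print(ctrl.tips_ahead)
E
```

```text
pics
{'clock': 0.0, 'joints': array([-77.5475,  23.9504,  -0.5908,  92.4833,   0.2691,  63.6384,
        -3.0372]), 'qvel': array([-0.0406,  0.0465,  0.0399, -0.0395, -0.0045,  0.0317,  0.0093]), 'effort': array([  0.0008, -85.1264,   0.639 , -42.5985,  -0.0489,   0.0188,
         0.0001]), 'tcp_pos': array([0.1599, 0.6041, 0.404 ]), 'ee_rot': array([[-0.9667,  0.256 , -0.0002],
       [ 0.256 ,  0.9667, -0.0012],
       [-0.0001, -0.0012, -1.    ]]), 'contact_force': array([-0.2479, -0.3479, -0.607 ]), 'torque': array([-0.038 ,  0.0555, -0.0434]), 'gripper_width': 0.09369515584225642}
side {'fx': 514.2137271251978, 'fy': 514.2137271251978, 'cx': 313.05875397529616, 'cy': 244.44691098402365, 'rvec': array([ 2.2781, -0.5734,  0.2692]), 'tvec': array([-0.4822,  0.2618,  0.8235])}
top {'fx': 505.9068498214889, 'fy': 505.9068498214889, 'cx': 323.36730570461907, 'cy': 241.22891594454634, 'rvec': array([ 2.0034, -2.179 ,  0.26  ]), 'tvec': array([0.0122, 0.5715, 1.0681])}
wrist {'fx': 360.9468579132015, 'fy': 360.9468579132015, 'cx': 315.71811185406824, 'cy': 241.57744120348934, 'mount': array([[ 0.0008, -0.9711, -0.2388,  0.0704],
       [ 1.    ,  0.0007,  0.0007,  0.001 ],
       [-0.0005, -0.2388,  0.9711,  0.0202],
       [ 0.    ,  0.    ,  0.    ,  1.    ]])}
0.1992
```

View pics/side0.png

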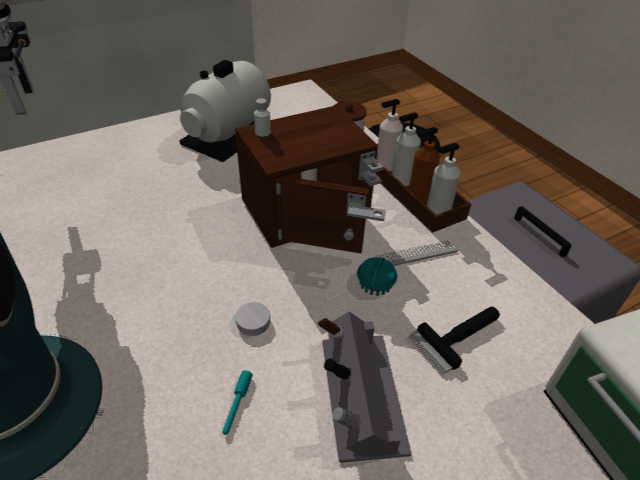

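View pics/top0.png

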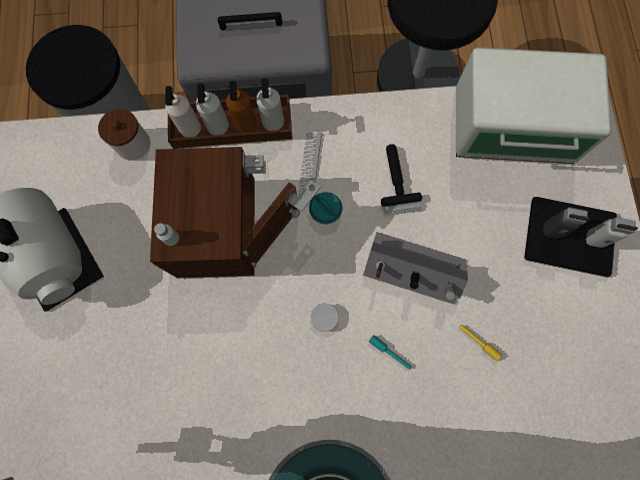

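Side: cabinet with ajar door, lugs near (370,170), tongue (368,212), knob (349,236). Stand: walnut file (330,327), black rake (337,369), steel pin (345,416). Top: pin head (450,294), rake (415,281), file (379,268). 

Candidates for the pin: steel head in the stand at top (450,294), turquoise tool (390,352) and yellow tool (480,343) on the desk, which are both look-alikes. I choose the steel one in the stand and check it in a close crop.

```bash
python3 - <<'E'
import cv2,numpy as np
t=cv2.imread("pics/top0.png");s=cv2.imread("pics/side0.png")
def c(im,x,y,w,h,W,H):
    o=cv2.resize(im[y:y+h,x:x+w],(W,H),interpolation=cv2.INTER_CUBIC)
    k=W/w
    for a in range((x+9)//10*10,x+w,10):
        X=int((a-x+.5)*k);cv2.line(o,(X,0),(X,5 if a%50 else 14),(0,255,255),1)
    for b in range((y+9)//10*10,y+h,10):
        Y=int((b-y+.5)*k);cv2.line(o,(0,Y),(5 if b%50 else 14,Y),(0,255,255),1)
    return o
a=c(t,230,140,100,75,400,300)   # x4
b=c(t,360,230,120,90,400,300)
d=c(s,330,140,80,60+0,400,300)
e=c(s,310,305,107,80,400,300)
e=c(s,310,380,107,80,400,300)
cv2.imwrite("pics/comp1.png",np.vstack([np.hstack([a,b]),np.hstack([d,e])]))
E
```

```text
(no output)
```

View pics/comp1.png

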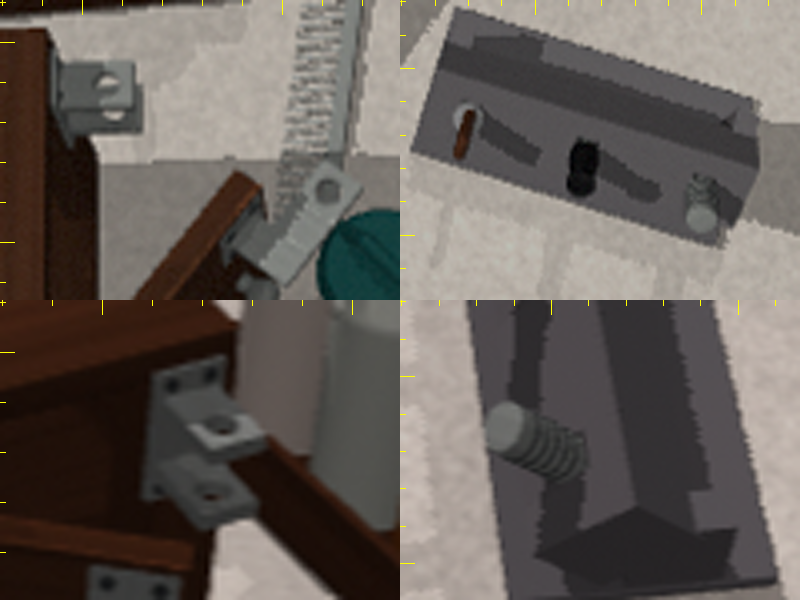

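```bash
cat > h.py <<'E'
from plant import optics, readout
import cv2,numpy as np
np.set_printoptions(precision=4,suppress=True)
C={n:optics.camera_model(n) for n in("side","top")}
def ray(n,p,T=None):
    m=C.get(n) or optics.camera_model(n)
    d=np.array([(p[0]-m["cx"])/m["fx"],(p[1]-m["cy"])/m["fy"],1])
    if n=="wrist":
        M=T@m["mount"];R=M[:3,:3];o=M[:3,3]
    else:
        R=cv2.Rodrigues(m["rvec"])[0].T;o=-R@m["tvec"]
    d=R@d;return o,d/np.linalg.norm(d)
def atz(n,p,z,T=None):
    o,d=ray(n,p,T);return o+d*(z-o[2])/d[2]
def tri(rs):
    A=sum(np.eye(3)-np.outer(d,d) for o,d in rs);b=sum((np.eye(3)-np.outer(d,d))@o for o,d in rs)
    x=np.linalg.solve(A,b);return x,[np.linalg.norm(np.cross(x-o,d)) for o,d in rs]
def proj(n,X):
    m=C[n];K=np.array([[m["fx"],0,m["cx"]],[0,m["fy"],m["cy"]],[0,0,1.]])
    return cv2.projectPoints(np.array(X,float).reshape(-1,1,3),m["rvec"],m["tvec"],K,None)[0][:,0]
def pose():
    s=readout.observe();T=np.eye(4);T[:3,:3]=s["ee_rot"];T[:3,3]=s["tcp_pos"];return s,T
E
python3 - <<'E'
from h import *
print("hasp",tri([ray("top",(256.2,160)),ray("side",(374.1,164.5))]),atz("top",(256.2,160),.178),atz("side",(374.1,164.5),.178))
print("tongue",atz("top",(311.6,187.1),.161))
print("pin top",tri([ray("top",(449.8,294.6)),ray("side",(339.4,413.8))]))
for p in((157,149),(242,149),(254,262),(151,262)):print("cab",atz("top",p,.2))
print("hinge",atz("top",(246,260),.182),atz("side",(279,183),.182), atz("side",(281,239),.028))
print("wells file/rake",atz("top",(380,264.5),.066),atz("top",(415,277),.085))
a=lambda x,y:(360+(x-400)/3.333-.5,230+y/3.333-.5)
print("stand edge",atz("top",a(411,152),.0),atz("top",a(720,246),.0),atz("top",a(457,8),.0))
E
```

```text
hasp (array([0.7336, 0.0922, 0.178 ]), [np.float64(0.001213722371074796), np.float64(0.00121372237107478)]) [0.7323 0.0926 0.178 ] [0.735  0.0922 0.178 ]
tongue [ 0.668  -0.0195  0.161 ]
pin top (array([ 0.4262, -0.2963,  0.0928]), [np.float64(0.0018012907337069874), np.float64(0.0018012907337069265)])
cab [0.7651 0.2951 0.2   ]
cab [0.7498 0.1184 0.2   ]
cab [0.5078 0.1054 0.2   ]
cab [0.525  0.3078 0.2   ]
hinge [0.5172 0.1236 0.182 ] [0.5385 0.1193 0.182 ] [0.5431 0.129  0.028 ]
wells file/rake [ 0.5075 -0.1573  0.066 ] [ 0.4699 -0.2278  0.085 ]
stand edge [ 0.4983 -0.1223  0.    ] [ 0.4143 -0.3296  0.    ] [ 0.6001 -0.1661  0.    ]
```

Composite: the crop confirms the pin: a ribbed steel head in the outer well. Its top face is at top (450,295) and side (339,414). The upper lug hole is at top (256,160) and side (374,164.5), and triangulates to z=0.178 as it must. Next I move to the front of the door.

```bash
cat >> h.py <<'E'
from scipy.spatial.transform import Rotation as Ro
def row(p,R=None):
    s,T=pose();R0=T[:3,:3];R=R0 if R is None else np.array(R)
    return np.round(np.r_[R0.T@(np.array(p)-T[:3,3])*1000,Ro.from_matrix(R0.T@R).as_rotvec(degrees=True)],1).tolist()
def down(az):  # tool y at azimuth az (deg), pointing down
    a=np.radians(az);y=np.array([np.cos(a),np.sin(a),0]);z=np.array([0,0,-1.]);return np.c_[np.cross(y,z),y,z]
E
python3 - <<'E'
from h import *
print(row([.16,.604,.52]));print(row([.64,-.04,.52],down(-4)));print("vial",atz("top",(160,228),.272))
E
```

```text
[-0.1, -0.2, -115.8, 0.0, 0.0, 0.0]
[-628.9, -499.9, -115.3, -0.0, 0.0, 79.2]
vial [0.5712 0.2668 0.272 ]
```

play_rows --pt "0 0 -40 0 0 0 1" --pt "0 0 -80 0 0 0 1" --pt "0 0 -115 0 0 0 1" --pt "-629 -500 -115 0 0 79 1" --pt "-629 -500 -115 0 0 79 1" --pt "-629 -500 -115 0 0 79 1" --pt "-629 -500 -115 0 0 79 1" --pt "-629 -500 -115 0 0 79 1" --pt "-629 -500 -115 0 0 79 1" --pt "-629 -500 -115 0 0 79 1" --pt "-629 -500 -115 0 0 79 1" --pt "-629 -500 -115 0 0 79 1"

```text
clock: 1.15
tcp_pos: [0.3847, 0.3015, 0.5197]
ee_rot: [[-0.18, 0.984, -0.0], [0.984, 0.18, 0.0], [0.0, -0.0, -1.0]]
contact_force: [0.7, 1.1, 0.3]
gripper_width: 0.0174
```

```bash
python3 - <<'E'
from h import *
s,T=pose();print(s["clock"],T,s["joints"]);print(row([.64,-.04,.52],down(-4)))
E
```

```text
1.15 [[-0.18    0.9837 -0.0001  0.3847]
 [ 0.9837  0.18    0.0002  0.3015]
 [ 0.0003 -0.0001 -1.      0.5197]
 [ 0.      0.      0.      1.    ]] [-59.6414   4.0882  19.0887 102.9433  -1.4109  73.1936 -29.8203]
[-381.9, 189.7, -0.4, -0.0, -0.0, 14.4]
```

play_rows --pt "-382 190 0 0 0 14.4 1" --pt "-382 190 0 0 0 14.4 1" --pt "-382 190 0 0 0 14.4 1" --pt "-382 190 0 0 0 14.4 1" --pt "-382 190 0 0 0 14.4 1" --pt "-382 190 0 0 0 14.4 1" --pt "-382 190 0 0 0 14.4 1" --pt "-382 190 0 0 0 14.4 1" --pt "-382 190 0 0 0 14.4 1" --pt "-382 190 0 0 0 14.4 1" --pt "-382 190 0 0 0 14.4 1" --pt "-382 190 0 0 0 14.4 1"

```text
clock: 2.15
tcp_pos: [0.6426, -0.0398, 0.5187]
ee_rot: [[0.069, 0.998, -0.001], [0.998, -0.069, -0.002], [-0.002, -0.001, -1.0]]
contact_force: [0.4, 0.6, 0.3]
gripper_width: 0.0004
```

```bash
python3 - <<'E'
from h import *
s,T=pose();print(s["clock"],T,s["joints"]);print(row([.64,-.04,.34],down(-4)));print(row([.64,.06,.34],down(-4)))
cv2.imwrite("pics/w1.png",optics.snapshot("wrist"))
E
```

```text
2.15 [[ 0.0688  0.9976 -0.0013  0.6426]
 [ 0.9976 -0.0689 -0.002  -0.0398]
 [-0.0021 -0.0012 -1.      0.5187]
 [ 0.      0.      0.      1.    ]] [-24.1003  24.4577  35.609   81.929  -14.1272  78.1925   8.0143]
[-0.0, -2.4, 178.7, -0.1, 0.1, 0.1]
[99.7, -9.3, 178.5, -0.1, 0.1, 0.1]
```

View pics/w1.png

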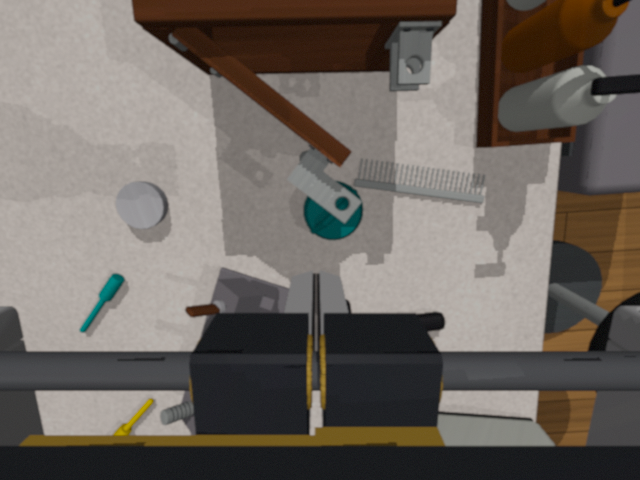

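```bash
python3 - <<'E'
from h import *
s,T=pose()
for n,p,z in(("hasp",(414,65),.178),("tongue",(342,204),.161),("hinge outer",(178,40),.182),("freeedge outer",(340,163),.182),("cab L",(140,20),.2),("cab R",(453,14),.2)):print(n,atz("wrist",p,z,T))
E
```

```text
hasp [0.7297 0.0963 0.178 ]
tongue [ 0.6666 -0.0161  0.161 ]
hinge outer [0.5417 0.1262 0.182 ]
freeedge outer [0.6653 0.0223 0.182 ]
cab L [0.5216 0.136  0.2   ]
cab R [0.7526 0.1246 0.2   ]
```

play_rows --pt "0 0 40 0 0 0 1" --pt "0 0 80 0 0 0 1" --pt "0 0 120 0 0 0 1" --pt "0 0 160 0 0 0 1" --pt "0 0 177 0 0 0 1" --pt "20 -2 177 0 0 0 1" --pt "40 -3 177 0 0 0 1" --pt "60 -4 177 0 0 0 1" --pt "80 -5 177 0 0 0 1" --pt "100 -7 177 0 0 0 1" --pt "115 -8 177 0 0 0 1" --pt "130 -9 177 0 0 0 1"

```text
clock: 3.2
tcp_pos: [0.6405, 0.0958, 0.3429]
ee_rot: [[0.063, 0.998, 0.0], [0.998, -0.063, 0.0], [0.0, 0.0, -1.0]]
contact_force: [0.5, 0.5, -0.4]
gripper_width: 0.0004
```

play_rows --pt "6 0 0 0 0 0 1" --pt "12 -1 0 0 0 0 1" --pt "17 -1 0 0 0 0 1" --pt "20 -1 0 0 0 0 1" --pt "20 -1 0 0 0 0 1"

```text
clock: 3.62
tcp_pos: [0.6414, 0.1135, 0.3427]
ee_rot: [[0.065, 0.998, -0.0], [0.998, -0.065, -0.001], [-0.001, -0.0, -1.0]]
contact_force: [0.1, -0.9, -0.7]
gripper_width: 0.0005
```

play_rows --pt "2 0 0 0 0 0 1" --pt "4 0 0 0 0 0 1" --pt "4 0 0 0 0 0 1" --pt "4 0 0 0 0 0 1"

```text
clock: 3.95
tcp_pos: [0.6417, 0.1146, 0.3427]
ee_rot: [[0.068, 0.998, -0.001], [0.998, -0.068, -0.004], [-0.004, -0.0, -1.0]]
contact_force: [-3.1, -14.3, 2.8]
gripper_width: 0.0003
```

play_rows --pt "2 0 0 0 0 0 1" --pt "3 0 0 0 0 0 1" --pt "3 0 0 0 0 0 1"

```text
clock: 4.2
tcp_pos: [0.6418, 0.1153, 0.3427]
ee_rot: [[0.07, 0.998, -0.001], [0.998, -0.07, -0.007], [-0.007, -0.001, -1.0]]
contact_force: [-7.4, -27.5, 5.2]
gripper_width: 0.0004
```

play_rows --pt "-8 0 0 0 0 0 1" --pt "-30 0 0 0 0 0 1" --pt "-60 0 0 0 0 0 1" --pt "-90 20 -35 0 0 0 1" --pt "-110 50 -70 0 0 0 0.5" --pt "-110 80 -100 0 0 0 0.5" --pt "-110 80 -100 0 0 0 0.5"

```text
clock: 4.78
tcp_pos: [0.7165, 0.003, 0.4471]
ee_rot: [[0.067, 0.998, 0.005], [0.998, -0.067, -0.001], [-0.0, 0.005, -1.0]]
contact_force: [-0.3, 0.2, 0.5]
gripper_width: 0.017
```

```bash
python3 - <<'E'
from h import *
s,T=pose();print(s["clock"],T,s["gripper_width"])
w=optics.snapshot("wrist");cv2.imwrite("pics/w2.png",w);np.save("T2.npy",T)
t=optics.snapshot("top");cv2.imwrite("pics/t2.png",t)
print("hasp px", )
a=cv2.resize(w,(480,360));b=cv2.resize(t[130:290,140:300],(320,320),interpolation=cv2.INTER_CUBIC)
o=np.zeros((360,800,3),np.uint8);o[:,:480]=a;o[:320,480:]=b
# zoom on expected hasp
m=optics.camera_model("wrist");q=np.linalg.inv(T@m["mount"])@np.array([.732,.094,.178,1]);u=m["fx"]*q[0]/q[2]+m["cx"];v=m["fy"]*q[1]/q[2]+m["cy"];print(u,v)
cv2.imwrite("pics/comp2.png",o)
E
```

```text
4.7833 [[ 0.0669  0.9977  0.0051  0.7165]
 [ 0.9978 -0.0669 -0.0008  0.003 ]
 [-0.0004  0.0051 -1.      0.4471]
 [ 0.      0.      0.      1.    ]] 0.016990835933184047
hasp px
329.66038355642326 118.91239335811942
```

View pics/comp2.png

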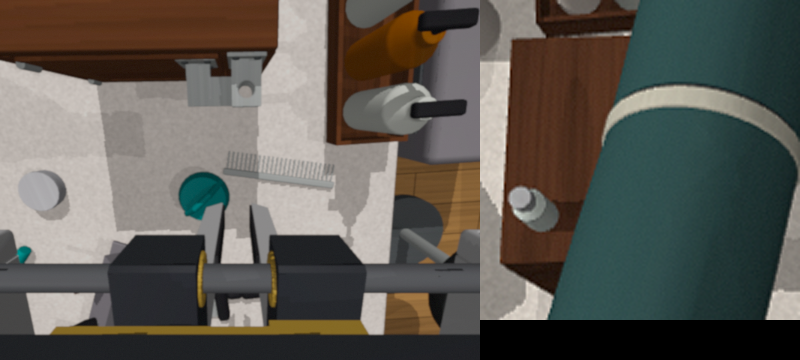

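Wrist: the door is shut, with the tongue between the lugs and the hole at (327,120), which agrees with the prediction (330,119). Next, the pin.

```bash
cat >> h.py <<'E'
sy=np.array([.376,.927,0]);sy/=np.linalg.norm(sy);sx=np.array([sy[1],-sy[0],0])
ax=-np.sin(np.radians(42))*sx+np.array([0,0,np.cos(np.radians(42))])
RP=np.c_[np.cross(-sy,-ax),-sy,-ax]
PH=np.array([.4262,-.2963,.0928])-.02*ax
def pinT(d,up=.008): return PH+(.18+up+d)*ax
E
python3 - <<'E'
from h import *
print(ax,PH,pinT(0),pinT(.08));print(row([.42,-.16,.45],RP));print(row(pinT(.08),RP))
E
```

```text
[-0.6201  0.2515  0.7431] [ 0.4386 -0.3013  0.0779] [ 0.322  -0.254   0.2176] [ 0.2724 -0.2339  0.2771]
[-183.4, -284.4, -6.2, -39.3, 28.3, 102.8]
[-266.8, -427.4, 166.2, -39.3, 28.3, 102.8]
```

play_rows --pt "-183 -284 -6 -39.3 28.3 102.8 0.5" --pt "-183 -284 -6 -39.3 28.3 102.8 0.5" --pt "-183 -284 -6 -39.3 28.3 102.8 0.5" --pt "-183 -284 -6 -39.3 28.3 102.8 0.5" --pt "-183 -284 -6 -39.3 28.3 102.8 0.5" --pt "-183 -284 -6 -39.3 28.3 102.8 0.5" --pt "-183 -284 -6 -39.3 28.3 102.8 0.5" --pt "-183 -284 -6 -39.3 28.3 102.8 0.5" --pt "-183 -284 -6 -39.3 28.3 102.8 0.5" --pt "-183 -284 -6 -39.3 28.3 102.8 0.5" --pt "-183 -284 -6 -39.3 28.3 102.8 0.5" --pt "-183 -284 -6 -39.3 28.3 102.8 0.5"

```text
clock: 5.88
tcp_pos: [0.4184, -0.158, 0.4481]
ee_rot: [[0.831, 0.06, 0.553], [0.123, -0.989, -0.077], [0.542, 0.133, -0.83]]
contact_force: [-0.6, 0.0, -0.5]
gripper_width: 0.0471
```

```bash
python3 - <<'E'
from h import *
s,T=pose();print(s["clock"],T,s["joints"],s["gripper_width"]);print(row([.42,-.16,.45],RP));print(row([.3,-.2,.35],RP));print(row(pinT(.1),RP))
E
```

```text
5.8833 [[ 0.8313  0.0603  0.5526  0.4184]
 [ 0.1233 -0.9893 -0.0775 -0.158 ]
 [ 0.5421  0.1325 -0.8298  0.4481]
 [ 0.      0.      0.      1.    ]] [-23.7481  -7.3519  39.577  124.5063  -0.7469  27.594  -66.6773] 0.04712627660463734
[2.1, 2.3, -0.6, -9.6, 7.0, 24.8]
[-156.8, 21.4, 19.2, -9.6, 7.0, 24.8]
[-225.0, 39.9, 47.5, -9.6, 7.0, 24.8]
```

play_rows --pt "0 0 0 -9.6 7 24.8 0.5" --pt "0 0 0 -9.6 7 24.8 0.5" --pt "-40 8 0 -9.6 7 24.8 0.5" --pt "-80 15 0 -9.6 7 24.8 0.5" --pt "-120 20 0 -9.6 7 24.8 0.5" --pt "-160 28 10 -9.6 7 24.8 0.5" --pt "-195 36 30 -9.6 7 24.8 0.5" --pt "-225 40 47 -9.6 7 24.8 0.5" --pt "-225 40 47 -9.6 7 24.8 0.5" --pt "-225 40 47 -9.6 7 24.8 0.5"

```text
clock: 6.72
tcp_pos: [0.2835, -0.218, 0.3413]
ee_rot: [[0.691, -0.378, 0.616], [-0.274, -0.926, -0.261], [0.669, 0.011, -0.743]]
contact_force: [0.3, -0.2, -0.3]
gripper_width: 0.0469
```

```bash
python3 - <<'E'
from h import *
s,T=pose();print(s["clock"],T,s["joints"],s["gripper_width"]);print(row(pinT(.1),RP));print(row(pinT(.0),RP))
cv2.imwrite("pics/w3.png",optics.snapshot("wrist"));np.save("T3.npy",T)
E
```

```text
6.7167 [[ 0.691  -0.378   0.6162  0.2835]
 [-0.2741 -0.9257 -0.2605 -0.218 ]
 [ 0.6689  0.0112 -0.7433  0.3413]
 [ 0.      0.      0.      1.    ]] [ -33.4219  -20.1297   61.8498  144.4294   75.9496   10.7715 -149.8968] 0.046917810866573414
[-46.2, 18.4, 25.0, 0.6, 0.0, 0.3]
[-46.2, 17.4, 125.0, 0.6, 0.0, 0.3]
```

View pics/w3.png

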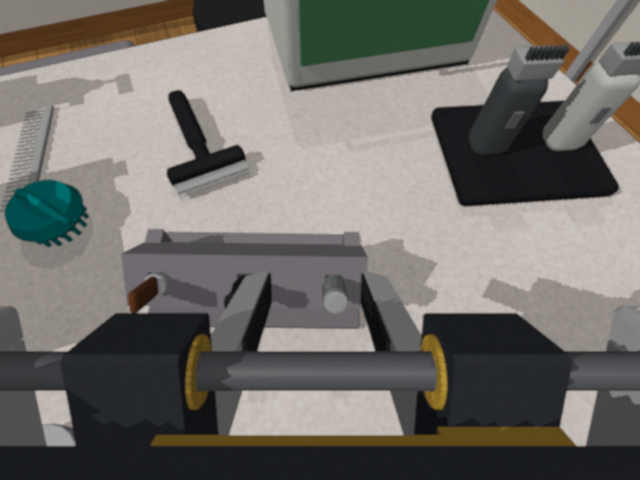

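Wrist: the pin head is at (335,292), the rake is partly hidden at (235,290) and the file is at (145,290). This axis-aligned approach puts q6 at its limit, so I will use a 20° tilt about the jaw axis instead, with the camera side towards the robot. At the hasp the gripper then leans out in front of the cabinet.

```bash
cat >> h.py <<'E'
a_=np.radians(20);bk=-np.sin(a_)*sx+np.array([0,0,np.cos(a_)])   # tool -z at the grasp
RQ=np.c_[np.cross(sy,-bk),sy,-bk]
def pT(d,up=.008): return PH+up*ax+.18*bk+d*bk
E
python3 - <<'E'
from h import *
T=np.load("T3.npy");m=optics.camera_model("wrist")
top=PH+.02*ax
q=np.linalg.inv(T@m["mount"])@np.r_[top,1];print("pred",m["fx"]*q[0]/q[2]+m["cx"],m["fy"]*q[1]/q[2]+m["cy"])
print(tri([ray("top",(449.8,294.6)),ray("side",(339.4,413.8)),ray("wrist",(335,294),T)]))
print("T0",pT(0),RQ);print(row([.42,-.2,.42],down(-25)))
E
```

```text
pred 336.3293176125621 297.11740451278047
(array([ 0.4269, -0.2962,  0.0936]), [np.float64(0.002639908860838977), np.float64(0.001095784626623478), np.float64(0.0017861085785283077)])
T0 [ 0.3766 -0.2762  0.253 ] [[-0.8708  0.3759  0.3169]
 [ 0.3532  0.9267 -0.1286]
 [-0.342   0.     -0.9397]]
[144.3, -68.1, 20.1, 32.4, -32.8, -82.6]
```

play_rows --pt "36 -17 5 0 0 0 0.5" --pt "72 -34 10 8 -8 -20 0.5" --pt "108 -51 15 32.4 -32.8 -82.6 0.5" --pt "144 -68 20 32.4 -32.8 -82.6 0.5" --pt "144 -68 20 32.4 -32.8 -82.6 0.5" --pt "144 -68 20 32.4 -32.8 -82.6 0.5" --pt "144 -68 20 32.4 -32.8 -82.6 0.5" --pt "144 -68 20 32.4 -32.8 -82.6 0.5" --pt "144 -68 20 32.4 -32.8 -82.6 0.5" --pt "144 -68 20 32.4 -32.8 -82.6 0.5" --pt "144 -68 20 32.4 -32.8 -82.6 0.5" --pt "144 -68 20 32.4 -32.8 -82.6 0.5"

```text
clock: 7.77
tcp_pos: [0.4224, -0.1993, 0.4228]
ee_rot: [[0.871, 0.313, 0.38], [0.351, -0.936, -0.034], [0.344, 0.163, -0.925]]
contact_force: [-0.7, 1.1, 0.2]
gripper_width: 0.0471
```

play_rows --pt "0 0 0 0 0 0 0.5"

```text
clock: 7.85
tcp_pos: [0.4225, -0.1995, 0.4228]
ee_rot: [[0.87, 0.317, 0.377], [0.356, -0.934, -0.037], [0.341, 0.166, -0.925]]
contact_force: [-0.2, -0.3, 0.0]
gripper_width: 0.0469
```

```bash
python3 - <<'E'
from h import *
s,T=pose();print(s["clock"],T,s["joints"],s["gripper_width"]);print(row([.40,-.24,.40],down(68)));print(row(pT(.08),RQ))
E
```

```text
7.85 [[ 0.8703  0.3167  0.3773  0.4225]
 [ 0.3557 -0.9339 -0.0366 -0.1995]
 [ 0.3408  0.166  -0.9254  0.4228]
 [ 0.      0.      0.      1.    ]] [-45.7826   1.4724  71.4272 120.8005 -14.2145  38.4806 -34.6053] 0.046934253626687114
[-41.8, 26.9, 14.1, 28.5, 2.4, -135.4]
[-117.9, 23.7, 63.1, 4.6, -6.8, -138.4]
```

play_rows --pt "0 0 0 28.5 2.4 -135.4 0.5" --pt "0 0 0 28.5 2.4 -135.4 0.5" --pt "0 0 0 28.5 2.4 -135.4 0.5" --pt "0 0 0 28.5 2.4 -135.4 0.5" --pt "0 0 0 28.5 2.4 -135.4 0.5" --pt "0 0 0 28.5 2.4 -135.4 0.5" --pt "0 0 0 28.5 2.4 -135.4 0.5" --pt "0 0 0 28.5 2.4 -135.4 0.5" --pt "0 0 0 28.5 2.4 -135.4 0.5" --pt "0 0 0 28.5 2.4 -135.4 0.5" --pt "0 0 0 28.5 2.4 -135.4 0.5" --pt "0 0 0 28.5 2.4 -135.4 0.5"

```text
clock: 8.85
tcp_pos: [0.4218, -0.2001, 0.4229]
ee_rot: [[-0.28, 0.948, 0.149], [0.958, 0.265, 0.111], [0.066, 0.174, -0.983]]
contact_force: [-0.4, -0.4, -0.1]
gripper_width: 0.0468
```

```bash
python3 - <<'E'
from h import *
s,T=pose();print(s["clock"],T,s["joints"],s["gripper_width"]);print(row([.40,-.24,.40],down(68)));print(row(pT(.08),RQ))
E
```

```text
8.85 [[-0.2798  0.9484  0.149   0.4218]
 [ 0.9578  0.2651  0.1108 -0.2001]
 [ 0.0656  0.1738 -0.9826  0.4229]
 [ 0.      0.      0.      1.    ]] [-29.7369   8.0299  59.1797 115.8073 -19.9137  57.1358  55.3368] 0.04682483447872789
[-33.6, -35.3, 14.8, 11.0, 1.0, -51.9]
[-49.5, -100.9, 75.2, 1.9, -17.5, -53.2]
```

play_rows --pt "-10 -20 15 1.9 -17.5 -53.2 0.5" --pt "-20 -40 30 1.9 -17.5 -53.2 0.5" --pt "-30 -60 45 1.9 -17.5 -53.2 0.5" --pt "-40 -80 60 1.9 -17.5 -53.2 0.5" --pt "-50 -100 75 1.9 -17.5 -53.2 0.5" --pt "-50 -101 75 1.9 -17.5 -53.2 0.5" --pt "-50 -101 75 1.9 -17.5 -53.2 0.5" --pt "-50 -101 75 1.9 -17.5 -53.2 0.5" --pt "-50 -101 75 1.9 -17.5 -53.2 0.5" --pt "-50 -101 75 1.9 -17.5 -53.2 0.5"

```text
clock: 9.68
tcp_pos: [0.3509, -0.2666, 0.3289]
ee_rot: [[-0.869, 0.381, 0.317], [0.358, 0.925, -0.129], [-0.342, 0.002, -0.94]]
contact_force: [-0.2, -0.1, -0.1]
gripper_width: 0.047
```

```bash
python3 - <<'E'
from h import *
s,T=pose();print(s["clock"],T,s["joints"],s["gripper_width"]);print(row(pT(.08),RQ));print(row(pT(.0),RQ))
w=optics.snapshot("wrist");np.save("T4.npy",T)
m=optics.camera_model("wrist")
for P in(PH+.02*ax,PH-.02*ax):
    q=np.linalg.inv(T@m["mount"])@np.r_[P,1];u=(m["fx"]*q[0]/q[2]+m["cx"],m["fy"]*q[1]/q[2]+m["cy"]);print(u);cv2.circle(w,(int(u[0]),int(u[1])),3,(0,0,255),1)
cv2.imwrite("pics/w4.png",w)
E
```

```text
9.6833 [[-0.8688  0.3808  0.3165  0.3509]
 [ 0.3584  0.9247 -0.1286 -0.2666]
 [-0.3416  0.0017 -0.9398  0.3289]
 [ 0.      0.      0.      1.    ]] [ -8.8114   9.192   47.1751 128.9054 -25.9505  27.6338 125.7434] 0.04698668075501388
[0.2, 0.8, 0.7, -0.0, -0.0, -0.3]
[0.2, 0.8, 80.7, -0.0, -0.0, -0.3]
(np.float64(315.4198375483886), np.float64(255.34761019740978))
(np.float64(315.53779005631606), np.float64(260.79317756049653))
```

View pics/w4.png

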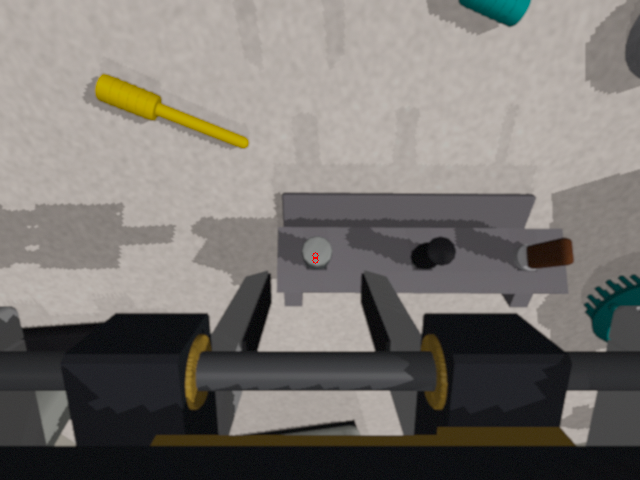

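Wrist: the head's top face is at (316,251) and was predicted at (315,255), so I shift about 3 mm along tool x. The rake (435,250) and file (550,253) are clear of the fingers. Descend and grip.

play_rows --pt "3 1 25 0 0 0 0.5" --pt "3 1 50 0 0 0 0.5" --pt "3 1 70 0 0 0 0.5" --pt "3 1 80 0 0 0 0.5" --pt "3 1 80 0 0 0 1" --pt "3 1 80 0 0 0 1" --pt "3 1 80 0 0 0 1" --pt "3 1 80 0 0 0 1" --pt "3 1 80 0 0 0 1" --pt "3 1 80 0 0 0 1" --squeeze 60

```text
clock: 10.57
tcp_pos: [0.3743, -0.2752, 0.2534]
ee_rot: [[-0.871, 0.376, 0.317], [0.353, 0.927, -0.129], [-0.342, -0.001, -0.94]]
contact_force: [-4.1, 1.9, 10.2]
gripper_width: 0.019
```

```bash
python3 - <<'E'
from h import *
s,T=pose();print(s["clock"],s["contact_force"],s["joints"],s["gripper_width"]);print(T[:3,:3].T@ax*1000)
print(row(T[:3,3]+.09*ax), T[:3,3]-pT(0))
E
```

```text
10.5667 [-4.1303  1.9066 10.1652] [  5.3201  20.4048  32.6284 128.6021 -48.0182  20.3428 145.8616] 0.019019545627771136
[ 374.7525   -0.5583 -927.1247]
[33.7, -0.1, -83.4, 0.0, 0.0, 0.0] [-0.0023  0.001   0.0004]
```

play_rows --pt "5 0 -12 0 0 0 1" --pt "10 0 -25 0 0 0 1" --pt "15 0 -37 0 0 0 1" --pt "20 0 -50 0 0 0 1" --pt "25 0 -62 0 0 0 1" --pt "30 0 -74 0 0 0 1" --pt "34 0 -84 0 0 0 1" --pt "36 0 -90 0 0 0 1" --pt "30 0 -110 0 0 0 1" --pt "20 0 -140 0 0 0 1" --pt "10 0 -170 0 0 0 1" --pt "10 0 -170 0 0 0 1"

```text
clock: 11.57
tcp_pos: [0.3121, -0.2508, 0.4143]
ee_rot: [[-0.868, 0.377, 0.323], [0.353, 0.926, -0.13], [-0.349, 0.001, -0.937]]
contact_force: [0.7, -0.4, 0.4]
gripper_width: 0.019
```

```bash
python3 - <<'E'
from h import *
s,T=pose();print(s["clock"],T,s["contact_force"],s["joints"],s["gripper_width"])
w=optics.snapshot("wrist");sd=optics.snapshot("side")
m=optics.camera_model("wrist")
G=T[:3,3]+T[:3,:3]@[0,0,.18]-.008*ax
print("exp head",G,"px side",proj("side",[G+.02*ax,G-.02*ax,G-.09*ax]))
cv2.imwrite("pics/w5.png",w);cv2.imwrite("pics/s5.png",sd)
u=proj("side",[G])[0].astype(int);x=max(0,min(u[0]-50,539));y=max(0,u[1]-60);print(x,y)
o=np.zeros((400,800,3),np.uint8);o[:300,:400]=cv2.resize(w,(400,300));o[:,400:]=cv2.resize(sd[y:y+100,x:x+100],(400,400),interpolation=cv2.INTER_CUBIC)
cv2.imwrite("pics/comp5.png",o)
E
```

```text
11.5667 [[-0.8681  0.3767  0.3233  0.3121]
 [ 0.3534  0.9263 -0.1305 -0.2508]
 [-0.3486  0.001  -0.9373  0.4143]
 [ 0.      0.      0.      1.    ]] [ 0.7016 -0.4227  0.3502] [-16.6183 -10.7494  48.1527 128.2033   6.9239  39.0229  95.6925] 0.01895332125624827
exp head [ 0.3752 -0.2763  0.2397] px side [[288.3096 352.5505]
 [310.4734 364.6634]
 [345.5875 383.8538]]
249 298
```

View pics/comp5.png

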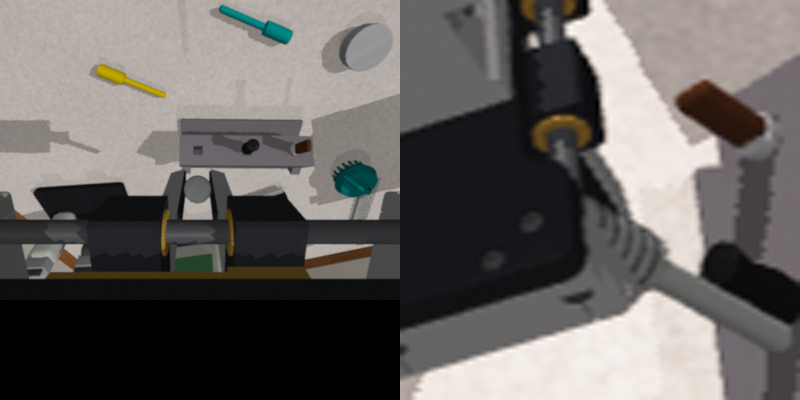

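```bash
cat >> h.py <<'E'
axt=np.array([.3746,0,-.9272])
def RH(az=-4):
    a=np.radians(az);yt=np.array([np.cos(a),np.sin(a),0]);n=np.array([-yt[1],yt[0],0]);Z=np.array([0,0,1.])
    b=np.arctan2(axt[0],-axt[2]);xt=np.cos(b)*n+np.sin(b)*Z
    return np.c_[xt,yt,np.cross(xt,yt)]
HM=np.array([.732,.0935,.178])
def hT(h,az=-4,M=HM): # TCP for pin seat h above mouth
    return M+[0,0,.02+h]-RH(az)@(np.array([0,0,.18])-.008*axt)
E
python3 - <<'E'
from h import *
for a,b in(((266,84),(448,148)),((236,89),(430,131)),((207,88),(410,117))):print("pump",tri([ray("top",a),ray("side",b)]))
print(RH(),RH()@axt,hT(0),hT(.1));print(row(hT(.1),RH()));print(row(np.array([.45,-.15,.5]),RH()))
E
```

```text
pump (array([0.901 , 0.0628, 0.1859]), [np.float64(0.003875966804563802), np.float64(0.0038759668045638606)])
pump (array([0.897 , 0.1261, 0.1906]), [np.float64(0.0010711987100945), np.float64(0.0010711987100945311)])
pump (array([0.8975, 0.19  , 0.1933]), [np.float64(0.004230645152072598), np.float64(0.004230645152072759)])
[[ 0.0647  0.9976  0.0261]
 [ 0.9249 -0.0698  0.3737]
 [ 0.3746  0.     -0.9272]] [-0.  0.  1.] [0.7273 0.0262 0.3729] [0.7273 0.0262 0.4729]
[-285.8, 412.0, 38.2, -1.1, 36.3, 73.4]
[-116.0, 144.6, -53.2, -1.1, 36.3, 73.4]
```

play_rows --pt "-30 35 -15 0 9 18 1" --pt "-60 70 -30 -1.1 36.3 73.4 1" --pt "-90 110 -45 -1.1 36.3 73.4 1" --pt "-116 145 -53 -1.1 36.3 73.4 1" --pt "-150 180 -40 -1.1 36.3 73.4 1" --pt "-170 210 -25 -1.1 36.3 73.4 1" --pt "-190 240 -20 -1.1 36.3 73.4 1" --pt "-210 270 -10 -1.1 36.3 73.4 1" --pt "-210 270 -10 -1.1 36.3 73.4 1" --pt "-210 270 -10 -1.1 36.3 73.4 1" --pt "-210 270 -10 -1.1 36.3 73.4 1" --pt "-210 270 -10 -1.1 36.3 73.4 1"

```text
clock: 12.67
tcp_pos: [0.5937, -0.0725, 0.4872]
ee_rot: [[0.075, 0.997, 0.02], [0.924, -0.077, 0.375], [0.376, -0.01, -0.927]]
contact_force: [-0.2, -0.5, -1.0]
gripper_width: 0.019
```

```bash
python3 - <<'E'
from h import *
s,T=pose();print(s["clock"],T,s["joints"],s["gripper_width"]);print(row(hT(.1),RH()))
E
```

```text
12.6667 [[ 0.0754  0.997   0.0195  0.5937]
 [ 0.9237 -0.0772  0.3752 -0.0725]
 [ 0.3755 -0.0102 -0.9268  0.4872]
 [ 0.      0.      0.      1.    ]] [-18.9028  21.2568  36.6623  91.5309 -34.6305  79.1806  21.0121] 0.019000577989074424
[96.0, 125.7, 52.9, -0.4, -0.1, -0.6]
```

play_rows --pt "20 26 10 0 0 0 1" --pt "40 52 22 0 0 0 1" --pt "60 78 32 0 0 0 1" --pt "80 104 44 -0.4 0 -0.6 1" --pt "96 126 53 -0.4 0 -0.6 1" --pt "96 126 53 -0.4 0 -0.6 1" --pt "96 126 53 -0.4 0 -0.6 1" --pt "96 126 53 -0.4 0 -0.6 1"

```text
clock: 13.33
tcp_pos: [0.7265, 0.0266, 0.4739]
ee_rot: [[0.058, 0.998, 0.027], [0.926, -0.064, 0.371], [0.372, 0.004, -0.928]]
contact_force: [-0.6, -0.6, 0.2]
gripper_width: 0.0193
```

```bash
python3 - <<'E'
from h import *
s,T=pose();print(s["clock"],T,s["joints"],s["contact_force"]);print(row(hT(.1),RH()))
w=optics.snapshot("wrist");sd=optics.snapshot("side");t=optics.snapshot("top");np.save("T6.npy",T)
for n,i in(("w6",w),("s6",sd),("t6",t)):cv2.imwrite(f"pics/{n}.png",i)
G=T[:3,3]+T[:3,:3]@(np.array([0,0,.18])-.008*axt);z=T[:3,:3]@axt
print("exp head/seat/tip side",proj("side",[G+.02*z,G-.02*z,G-.07*z,G-.09*z]),"wrist px of hasp, pin")
m=optics.camera_model("wrist")
for P in(HM,G+.02*z,G-.09*z):
    q=np.linalg.inv(T@m["mount"])@np.r_[P,1];print(m["fx"]*q[0]/q[2]+m["cx"],m["fy"]*q[1]/q[2]+m["cy"])
c=cv2.resize(sd[110:190,330:410],(480,480),interpolation=cv2.INTER_CUBIC)
o=np.zeros((480,800,3),np.uint8);o[:,:480]=c;o[:240,480:]=cv2.resize(w,(320,240))
o[240:,480:]=cv2.resize(w[100:220,240:400],(320,240),interpolation=cv2.INTER_CUBIC)
cv2.imwrite("pics/comp6.png",o)
E
```

```text
13.3333 [[ 0.0581  0.9979  0.0273  0.7265]
 [ 0.9263 -0.0641  0.3713  0.0266]
 [ 0.3723  0.0037 -0.9281  0.4739]
 [ 0.      0.      0.      1.    ]] [-20.2714  35.2764  32.9433  72.9058 -40.7338  80.893   12.5617] [-0.5575 -0.5812  0.1576]
[-0.7, 0.9, 0.8, 0.1, 0.1, 0.4]
exp head/seat/tip side [[379.8424  99.5829]
 [377.6139 119.4266]
 [375.004  142.6681]
 [374.0104 151.5154]] wrist px of hasp, pin
317.3531088497983 299.51020077782425
318.1829394012779 305.72985641378204
317.29616852770545 300.73203810285423
```

View pics/comp6.png

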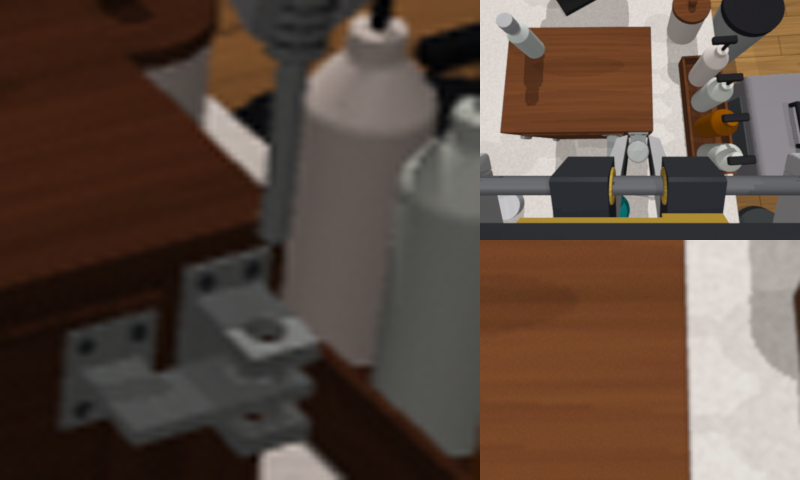

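Side crop: the shaft runs from (378.2,119.2) to its tip at about (375.2,149.5). Extended down, it meets the hole (374.0,164.2) within about 0.3 px. The other horizontal direction still needs checking.

```bash
python3 - <<'E'
from h import *
w2=cv2.imread("pics/w2.png");w6=cv2.imread("pics/w6.png");w1=cv2.imread("pics/w1.png")
def c(im,x,y,w,h,k):
    o=cv2.resize(im[y:y+h,x:x+w],(w*k,h*k),interpolation=cv2.INTER_CUBIC)
    for a in range((x+9)//10*10,x+w,10):
        X=int((a-x+.5)*k);cv2.line(o,(X,0),(X,6),(0,255,255),1)
    for b in range((y+9)//10*10,y+h,10):
        Y=int((b-y+.5)*k);cv2.line(o,(0,Y),(6,Y),(0,255,255),1)
    return o
# head, w1 hasp, w2 hasp
cv2.imwrite("pics/comp7.png",np.hstack([c(w2,295,85,50,60,5),c(w1,390,40,50,60,5),c(w6,290,270,50,60,5)]))
R=cv2.Rodrigues(C["side"]["rvec"])[0];print("side right",R[0],"fwd",R[2])
print("hasp w2",atz("wrist",(327,120),.178,np.load("T2.npy")))
E
```

```text
side right [ 0.8771 -0.4801  0.0178] fwd [ 0.3579  0.6283 -0.6908]
hasp w2 [0.7301 0.0932 0.178 ]
```

View pics/comp7.png

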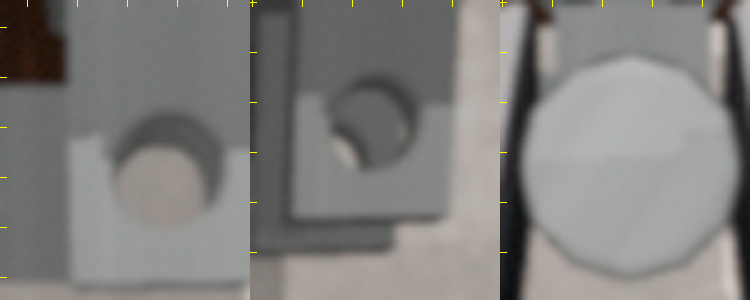

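```bash
python3 - <<'E'
from h import *
T1=np.eye(4);T1[:3]=[[.0688,.9976,-.0013,.6426],[.9976,-.0689,-.002,-.0398],[-.0021,-.0012,-1,.5187]]
T2=np.load("T2.npy");T6=np.load("T6.npy")
a=atz("wrist",(414.1,64.1),.178,T1);b=atz("wrist",(328.1,118.3),.178,T2)
G=T6[:3,3]+T6[:3,:3]@(np.array([0,0,.18])-.008*axt);z=T6[:3,:3]@axt
h=atz("wrist",(315.6,302.7),(G+.02*z)[2],T6)
print("hasp",a,b,"head top wrist",h,"kin",G+.02*z,"tilt",z)
print("side: hole",atz("side",(374,164.2),.178),"seat",atz("side",(378.2,119.2),G[2]-.02),"tip",atz("side",(375.2,149.8),G[2]-.09))
r=np.array([.8771,-.4801])/1.0
for n,v in(("a",a),("b",b),("h",h),("kin",G)):print(n,v[:2]@r)
E
```

```text
hasp [0.7303 0.094  0.178 ] [0.7309 0.0943 0.178 ] head top wrist [0.7303 0.0949 0.3188] kin [0.7313 0.0935 0.3188] tilt [-0.0035  0.0027  1.    ]
side: hole [0.7354 0.0932 0.178 ] seat [0.7329 0.0936 0.2788] tip [0.7371 0.0972 0.2088]
a 0.5954206416678428
b 0.5958378677483402
h 0.5949533795692653
kin 0.5966369007830787
```

Wrist: the hasp hole is at (0.7306, 0.0942) and the head at (0.7303, 0.0949), so they line up within 1 mm. Insert slowly.

play_rows --pt "-4.5 0 11 0 0 0 1" --pt "-9 0 20.5 0 0 0 1" --pt "-11.6 0 27 0 0 0 1" --pt "-13.5 0 31.5 0 0 0 1" --pt "-15.4 0 36 0 0 0 1" --pt "-17.2 0 40.8 0 0 0 1" --pt "-17.2 0 40.8 0 0 0 1"

```text
clock: 14.07
tcp_pos: [0.7266, 0.0266, 0.4304]
ee_rot: [[0.057, 0.998, 0.028], [0.926, -0.063, 0.372], [0.373, 0.005, -0.928]]
contact_force: [-0.1, -0.0, -0.9]
gripper_width: 0.0192
```

play_rows --pt "-1.9 0 4.6 0 0 0 1" --pt "-3.7 0 9.3 0 0 0 1" --pt "-5.6 0 14 0 0 0 1" --pt "-7.5 0 18.6 0 0 0 1" --pt "-9.3 0 23.2 0 0 0 1" --pt "-11.2 0 27.8 0 0 0 1" --pt "-13 0 32.5 0 0 0 1" --pt "-14.9 0 37.1 0 0 0 1" --pt "-16.8 0 41.8 0 0 0 1" --pt "-16.8 0 41.8 0 0 0 1"

```text
clock: 14.9
tcp_pos: [0.7268, 0.0265, 0.3852]
ee_rot: [[0.057, 0.998, 0.028], [0.926, -0.063, 0.372], [0.373, 0.004, -0.928]]
contact_force: [0.0, 0.4, -1.3]
gripper_width: 0.019
```

play_rows --pt "-1.1 0 2.8 0 0 0 1" --pt "-2.2 0 5.6 0 0 0 1" --pt "-3.4 0 8.4 0 0 0 1" --pt "-3.7 0 9.3 0 0 0 1" --pt "-3.7 0 9.3 0 0 0 1" --pt "-3.7 0 9.3 0 0 0 1"

```text
clock: 15.4
tcp_pos: [0.727, 0.0265, 0.3765]
ee_rot: [[0.057, 0.998, 0.029], [0.926, -0.063, 0.372], [0.373, 0.006, -0.928]]
contact_force: [-0.1, 0.5, -0.5]
gripper_width: 0.0192
```

play_rows --pt "-0.4 0 0.9 0 0 0 1" --pt "-0.8 0 1.9 0 0 0 1" --pt "-0.8 0 1.9 0 0 0 1"

```text
clock: 15.65
tcp_pos: [0.7269, 0.0265, 0.3742]
ee_rot: [[0.056, 0.998, 0.029], [0.926, -0.063, 0.372], [0.373, 0.006, -0.928]]
contact_force: [-0.4, -0.0, -1.7]
gripper_width: 0.0193
```

play_rows --pt "-0.4 0 0.9 0 0 0 1" --pt "-0.8 0 1.9 0 0 0 1" --pt "-0.8 0 1.9 0 0 0 1"

```text
clock: 15.9
tcp_pos: [0.7269, 0.0265, 0.3721]
ee_rot: [[0.057, 0.998, 0.029], [0.926, -0.063, 0.372], [0.373, 0.005, -0.928]]
contact_force: [-0.2, 0.0, -1.5]
gripper_width: 0.019
```

play_rows --pt "-0.4 0 0.9 0 0 0 1" --pt "-0.8 0 1.9 0 0 0 1" --pt "-0.8 0 1.9 0 0 0 1"

```text
clock: 16.15
tcp_pos: [0.727, 0.0263, 0.3715]
ee_rot: [[0.056, 0.998, 0.029], [0.926, -0.063, 0.373], [0.374, 0.006, -0.927]]
contact_force: [-6.6, -0.5, 11.6]
gripper_width: 0.019
```

The head is seated: 11.6 N at the expected height. Open and back away along the tool axis.

play_rows --pt "0.4 0 -1 0 0 0 0.55" --pt "0.4 0 -1 0 0 0 0.55" --pt "0.4 0 -1 0 0 0 0.55" --pt "0.4 0 -1 0 0 0 0.55" --pt "0 0 -15 0 0 0 0.55" --pt "0 0 -40 0 0 0 0.55" --pt "0 0 -70 0 0 0 0.55" --pt "0 0 -100 0 0 0 0.55" --pt "-30 -60 -110 0 0 0 0.55" --pt "-60 -100 -120 0 0 0 0.55" --pt "-60 -100 -120 0 0 0 0.55" --squeeze 10

```text
clock: 17.07
tcp_pos: [0.6182, -0.0693, 0.4597]
ee_rot: [[0.057, 0.998, 0.03], [0.926, -0.064, 0.372], [0.373, 0.007, -0.928]]
contact_force: [-0.1, -0.4, 0.1]
gripper_width: 0.0423
```

```bash
python3 - <<'E'
from h import *
s,T=pose();print(s["clock"],T[:3,3],s["contact_force"],s["gripper_width"])
w=optics.snapshot("wrist");sd=optics.snapshot("side")
cv2.imwrite("pics/w8.png",w);cv2.imwrite("pics/s8.png",sd)
o=np.zeros((480,800,3),np.uint8);o[:,:480]=cv2.resize(sd[120:200,325:405],(480,480),interpolation=cv2.INTER_CUBIC);o[:240,480:]=cv2.resize(w,(320,240));o[240:,480:]=cv2.resize(sd,(320,240))
cv2.imwrite("pics/comp8.png",o)
z=np.array([0,0,1.]);M=np.array([.7340,.0930,.178]);print(proj("side",[M+.04*z,M,M-.07*z]))
E
```

```text
17.0667 [ 0.6182 -0.0693  0.4597] [-0.092  -0.4057  0.0545] 0.04226827496897553
[[375.5311 147.2503]
 [373.4827 164.431 ]
 [370.1527 192.3621]]
```

View pics/comp8.png

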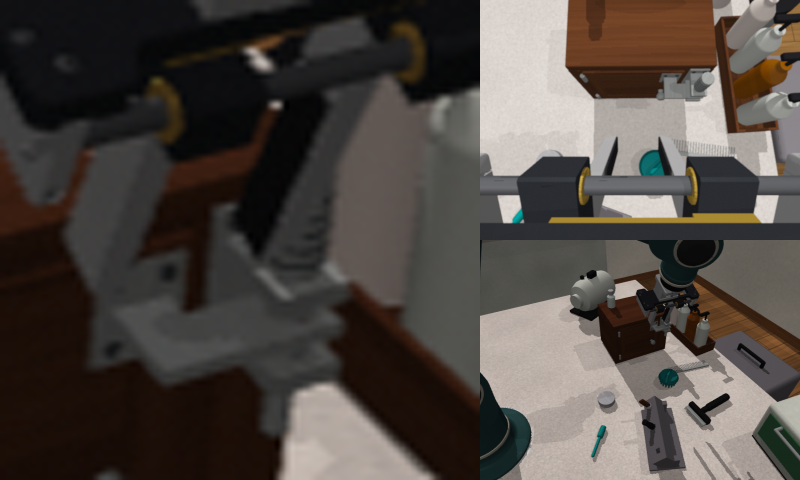

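Side: the head sits on the top lug, the shaft comes out below the lower lug with its point at (370,191.7), expected (370,192.4), and the door is flush. The gripper is clear and the vial stands. Handing in.

```bash
python3 -c "
from plant import close_job
print(close_job())"
```

```text
the job is handed in; nothing more can be done
None
```

The cabinet is locked and the job is handed in, at about 17 s on the robot's clock; no verdict was reported.

**What I did:**
- I pushed the door shut against its stop, until the force rose to about 27 N.
- I drew the steel pin from the stand with a 20° tilted grip. The straight approach along the pin's axis had run wrist joint 6 to the end of its range.
- I threaded the pin down through the three eyes with under 2 N of resistance. It met the top lug with 11.6 N at 1.4 mm below the computed seating height, and I then let go and backed away.

**Last checks:**
- The side picture shows the head on the top lug and the pin's point below the lower lug, within 1 px of where it should be. The door was flush and the tools still in the stand.
- The vial was still standing on the cabinet.
- The gripper was clear, with no contact force beyond noise.

**Disagreements:** The cameras differed by up to 5 mm on the hole's position (side against wrist). I therefore aligned pin and hole within the same camera, which agreed to about 1 mm. No check failed.

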